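# Pass a drill jig under the height-check bridge

### The job

Check the height of the grey drill jig: push it along the bench, long side first, through the flared open front of the low blue-topped bridge gauge and on under the bar until it is fully home, flat against the stop bar behind. Only push it with the fingers; never lift or tip it. Leave the steel block, the yellow tape roll and the dark jar where they are, and finish with the hand clear of everything.

Things in the scene. Friction and masses are not known exactly. Their poses are not given: they have to be found in the camera images.
- drill_jig: loose light-grey drill jig, 0.3-0.6 kg: plate 75 (x) x 110 (y) x 18 mm high, on it a step block and two brass-coloured pins reaching 32 mm high. Origin: centre of the underside; z up. Push on the plate's sides, below 18 mm (faces at x = +-37.5, y = +-55 mm). Starts before the bridge's mouth, yawed within 20 degrees of the bridge, up to 45 mm off its centre line.
- bridge_gauge: fixed aluminium bridge gauge with a blue cross bar, turned up to 12 degrees. Origin: on the bench, midway between the cheeks; +x = direction of insertion, z up. Opening 124 mm wide (y -62..62). The bar spans x -24..28 mm, underside 36.5 mm, top 48.5 mm above the bench (screw heads 53). Wings 22 mm high flare the mouth to 150 mm at x = -54. Jig home = its origin at this origin.
- bridge_stop (a point): middle of the stop bar's near face, at its top edge, 16 mm above the bench, 37.5 mm in +x from the bridge's origin. With the jig home against it, the jig's near face stands 13.5 mm in front of the cross bar, so fingers reach it from above.
- steel_block: bystander: loose light steel block 30 x 45 x 31 mm with a dark spot, left of the bridge's approach, about 0.2 m off its centre line. Origin: centre of its underside
- yellow_tape: bystander: loose yellow tape roll 60 mm across, 12 mm high, lying right of the approach, about 0.2 m off the centre line. Origin: centre of its underside
- dark_jar: bystander: loose dark jar 48 mm across, 70 mm high, standing to the right of the bridge itself. Origin: centre of its underside

How it is judged:
By the outcome, as a careful person would: the job done as asked, in the order asked, and still so for the second after the job is handed in, with the robot touching nothing.
It also fails if it takes over 64 s, if anything falls off the work surface, if the arm or the gripper's body presses on something with over 40 N, if the wrist force passes 120 N, or if a joint passes its speed limit or range.

### The arm

A 7-joint arm with a two-finger parallel gripper is mounted at the origin on a cart in front of the work surface, level with it; the furniture and walls round the work are solid. World frame = base frame: x ahead of the robot, y to its left, z up, the work surface at z = 0. Lengths are in m, angles in rad, forces in N, time in s.
With the tool pointing down it reaches from about 0.4 to 0.875 m from the base axis. Payload 19.3 kg.
Tool frame: the origin (TCP) lies midway between the tips of the shut fingers; the grasp point (between the pads) lies 19 mm behind it (bot.tcp_to_grasp is the distance from the TCP to the grasp point, in m); z points along the fingers, y is the direction in which the jaws open and shut (so a half turn about z gives the same grasp; the last joint's range is limited). The gripper opens to 85 mm and grips with 20 to 120 N. Pads are 22 mm wide; open, the fingers measure 114 mm over their backs; the gripper's body (76 mm by 85 mm) begins 54 mm behind the grasp point. The pads swing forward as they close: fully open they stand 13 mm farther back than shut.
Start: joints at [-1.223, 0.521, -0.036, 1.599, 0.021, 1.021, -0.113], TCP at [0.254, 0.571, 0.231] pointing down, gripper open.
Joint ranges: [-2.91, 2.91], [-0.3, 2.13], [-1.5, 1.42], [0.17, 2.43], [-1.26, 4.41], [0.16, 1.93], [-2.52, 2.52]. Speed limits (rad/s): [1.89, 1.89, 2.39, 2.39, 3.01, 3.01, 3.01].

### API

Orientations are given as [roll, pitch, yaw] about the fixed x, y, z axes, in that order (R = Rz(yaw) Ry(pitch) Rx(roll)).
In Python, from workcell import bot gives the robot as it stands. The module is installed in compiled form; this text tells all that it offers.
- The arm moves only by the tool drive_tool, never from a script. Its argument "series" is a list of rows, each a list of 5 numbers: the opening in per cent of the stroke, from 0 (shut) to 100 (fully open), then the shift along the world's x, y, z in m, then the turn about the world's z in rad. A call has 1 to 12 rows; each row shifts and turns the pose as measured when the row begins; what a row does not reach is not made up. A row lasts 1/10 s, in which the tool goes at most 50 mm and 8.59 degrees, less where a joint would pass 70% of its speed; a pose out of reach is approached as far as the arm can. A call with a gripper value outside its range is refused whole. The fingers move at their own pace and stop on an object; "newtons" is the grip in N (left out, the last holds). Time passes only in rows, so rows that do not move let the fingers close. It gives the time, the measured TCP pose, the force and the opening at its end, in the units of the state.
- bot.observe(): the state, without advancing time (a new reading comes with each control period).
- bot.grab_frame(name): name is "scene" or "top"; returns the picture (480x640x3 uint8, red, green, blue); there is no depth.
- bot.camera_info(name): a dict with "fx", "fy", "cx", "cy" (pixels), "k1" (the pictures are not rectified: a ray, as slopes to the right and down, at radius r is drawn at 1 + k1 r^2 times it, then the intrinsics apply), "cam_to_world" (4x4, takes a point from camera to world coordinates). Camera axes: x right, y down, z forward; pixel columns grow to the right and rows downward; lengths in m; the calibration is good to about 2 mm. A picture is of the moment at which its call begins. camera_info takes no time and is no camera call.
- bot.job_done(): hands the job in, once; it reports no verdict.
Trained networks look in the newest picture that a camera, given by its name, has taken for a name from the list of things; names that differ only in an ending like _2 or _b are one class to them, and where a whole thing is asked for, a point or a joint stands for the part that bears it (a point fixed in the world has none). Each returns a list of dicts, best first, with "conf" (0 to 1); they miss things now and then, are a little off and sometimes report something else, mostly with a low value. They report only what shows in the picture. A call takes as long as a camera call.
- bot.masks_of(camera, target): "mask" (480x640 bool, what is visible of it) and "point" ([column, row] in pixels, amid what is visible of it).
The state is a dict: "clock": time; "qpos": joint angles; "qd": joint speeds; "joint_efforts": joint torques, N m; "position": TCP position; "tool_rot": TCP orientation; "force": force on the tool from outside, world axes, zero at the start; "moment": the same for the moment, N m; "grip_width": finger opening in m.
Only numpy, scipy, OpenCV 4.12 (cv2) and the standard library are available. Lean on these libraries where they do the work, as an engineer would, in place of code of your own. Each camera call takes 0.05 s, during which the arm holds its last target.

## Working session

There is one attempt and no reset: what is moved stays moved. The work goes in short steps, Python scripts to look and compute and a tool call to move; the robot and the scene stay as the last step left them, time stands still between calls to the robot, and variables do not carry over. Pictures are saved under pics/ and viewed, and the job is handed in when it is done.

Besides the shell and the picture viewer there is one more tool, called after "Emit:" in YAML: its name, and indented under it one key for each argument. drive_tool: Moves the arm, as the interface text tells. Its arguments: {"type":"object","properties":{"series":{"type":"array","items":{"type":"array","items":{"type":"number"}}},"newtons":{"type":"number"}},"required":["series"]}

```bash
mkdir -p pics; cat > h.py <<'E'
import numpy as np, cv2
from workcell import bot
def snap(cam,fn):
    im=bot.grab_frame(cam); cv2.imwrite('pics/'+fn,im[:,:,::-1]); return im
def ray(cam,uv):
    c=bot.camera_info(cam); K=np.array([[c['fx'],0,c['cx']],[0,c['fy'],c['cy']],[0,0,1.]])
    p=cv2.undistortPoints(np.array(uv,float).reshape(-1,1,2),K,np.array([c['k1'],0,0,0.])).reshape(-1,2)
    T=np.array(c['cam_to_world']); d=np.c_[p,np.ones(len(p))]@T[:3,:3].T
    return T[:3,3],d
def atz(cam,uv,z):
    o,d=ray(cam,uv); s=(z-o[2])/d[:,2]; return o+d*s[:,None]
def proj(cam,P):
    c=bot.camera_info(cam); T=np.linalg.inv(np.array(c['cam_to_world'])); P=np.atleast_2d(P)
    q=P@T[:3,:3].T+T[:3,3]; s=q[:,:2]/q[:,2:]; r=(s**2).sum(1,keepdims=True); s=s*(1+c['k1']*r)
    return s*[c['fx'],c['fy']]+[c['cx'],c['cy']]
E
python3 - <<'E'
from h import *
for c in('scene','top'):
    snap(c,c+'0.png'); i=bot.camera_info(c); print({k:(np.round(v,3).tolist()) for k,v in i.items()})
    for n in ['drill_jig','bridge_gauge','steel_block','yellow_tape','dark_jar','bridge_stop']:
        try:
            for r in bot.masks_of(c,n)[:2]:
                print(c,n,round(r['conf'],2),np.round(r['point']),r['mask'].sum(),atz(c,[r['point']],0.02).round(3))
        except Exception as e: print(n,e)
print(bot.observe())
E
```

```text
{'fx': 566.28, 'fy': 566.28, 'cx': 328.47, 'cy': 236.748, 'k1': -0.122, 'cam_to_world': [[-0.794, -0.393, 0.464, 0.153], [-0.608, 0.486, -0.628, 0.435], [0.021, -0.781, -0.625, 0.636], [0.0, 0.0, 0.0, 1.0]]}
scene bridge_gauge 0.79 [323. 234.] 3348 [[ 0.623 -0.183  0.02 ]]
scene steel_block 0.86 [301. 336.] 879 [[0.503 0.021 0.02 ]]
scene yellow_tape 0.56 [464. 228.] 604 [[ 0.436 -0.357  0.02 ]]
scene dark_jar 0.6 [373. 189.] 897 [[ 0.634 -0.358  0.02 ]]
scene bridge_stop 0.63 [322. 235.] 3186 [[ 0.622 -0.18   0.02 ]]
{'fx': 462.936, 'fy': 462.936, 'cx': 319.615, 'cy': 235.441, 'k1': -0.013, 'cam_to_world': [[-0.387, -0.889, 0.245, 0.378], [-0.922, 0.372, -0.105, -0.078], [0.003, -0.266, -0.964, 0.893], [0.0, 0.0, 0.0, 1.0]]}
top bridge_gauge 0.86 [318. 226.] 3277 [[ 0.618 -0.178  0.02 ]]
top steel_block 0.66 [244. 319.] 461 [[0.505 0.019 0.02 ]]
top steel_block 0.36 [320. 227.] 3313 [[ 0.615 -0.181  0.02 ]]
top yellow_tape 0.84 [443. 274.] 544 [[ 0.437 -0.362  0.02 ]]
top dark_jar 0.84 [390. 190.] 686 [[ 0.632 -0.34   0.02 ]]
top bridge_stop 0.89 [320. 227.] 3167 [[ 0.616 -0.18   0.02 ]]
{'clock': 0.7, 'qpos': array([-1.22320466,  0.52138486, -0.03631958,  1.59952103,  0.02121641,
        1.02110084, -0.11279197]), 'qd': array([-0.00025675,  0.00056291, -0.00078754,  0.00066915, -0.00235286,
       -0.00051577,  0.0011635 ]), 'joint_efforts': array([-8.95188950e-04, -9.26721525e+01,  1.97820403e+00, -3.70195556e+01,
        1.81593356e-02,  2.13310486e-03, -1.19247211e-04]), 'position': array([0.25359891, 0.57121744, 0.23129246]), 'tool_rot': array([-3.14156423e+00,  6.31615309e-06,  2.72379203e+00]), 'force': array([0.5732382 , 0.01302639, 0.08716992]), 'moment': array([-0.01034028, -0.01676374, -0.03893271]), 'grip_width': 0.08547396427220501}
```

View pics/top0.png

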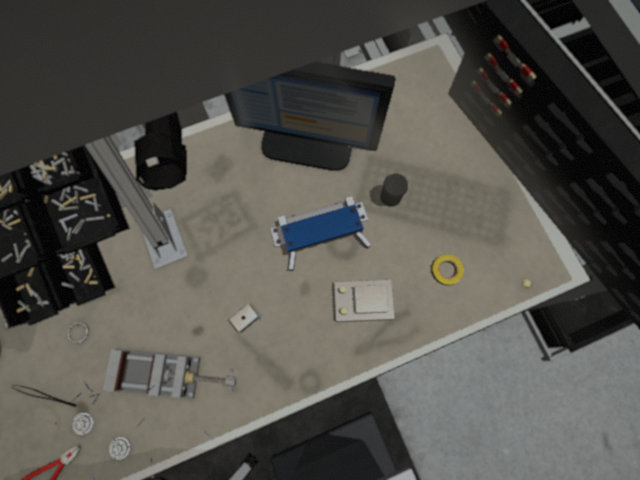

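View pics/scene0.png

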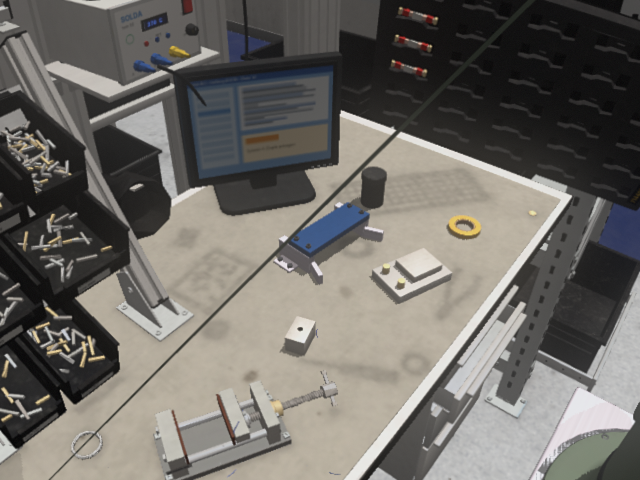

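The top view shows the jig at about (363,300), the blue bar at (320,228), the block at (244,319), the tape at (447,270) and the jar at (394,190). The detector missed the jig, so I'll measure it and the bar from zoomed crops.

```bash
python3 - <<'E'
from h import *
t=cv2.imread('pics/top0.png'); s=cv2.imread('pics/scene0.png')
cv2.imwrite('pics/t1.png',cv2.resize(t[180:330,260:410],None,fx=4,fy=4,interpolation=cv2.INTER_CUBIC))
cv2.imwrite('pics/s1.png',cv2.resize(s[190:310,265:465],None,fx=4,fy=4,interpolation=cv2.INTER_CUBIC))
for c,im in(('top',t),('scene',s)):
    hsv=cv2.cvtColor(im,cv2.COLOR_BGR2HSV)
    m=cv2.inRange(hsv,(100,150,40),(125,255,255)); n,l,st,ce=cv2.connectedComponentsWithStats(m)
    for i in range(1,n):
        if st[i,4]>400:
            pts=np.argwhere(l==i)[:,::-1].astype(np.float32); r=cv2.minAreaRect(pts); b=cv2.boxPoints(r)
            print(c,st[i],b.round(1).tolist()); print(atz(c,b,.0485).round(4).tolist(), atz(c,[r[0]],.0485).round(4))
E
```

```text
top [ 282  206   80   45 1854] [[281.5, 226.10000610351562], [354.8999938964844, 204.39999389648438], [362.20001220703125, 229.10000610351562], [288.79998779296875, 250.8000030517578]]
[[0.6373, -0.1106, 0.0485], [0.6234, -0.2572, 0.0485], [0.5727, -0.2499, 0.0485], [0.587, -0.1055, 0.0485]] [[ 0.605  -0.1803  0.0485]]
```

View pics/t1.png

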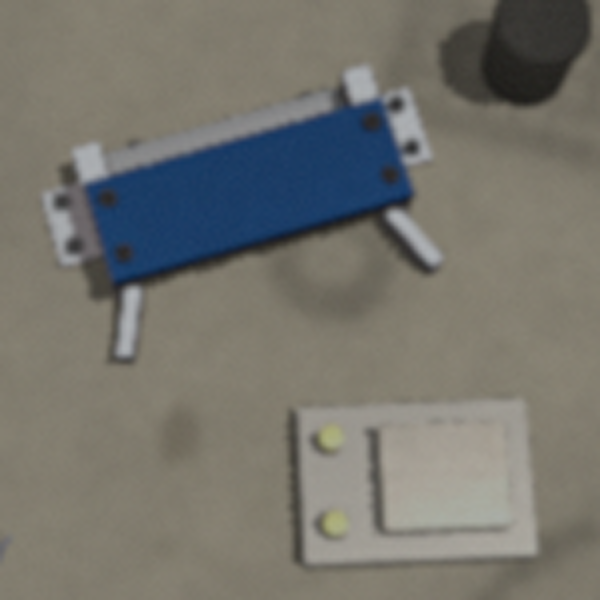

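View pics/s1.png

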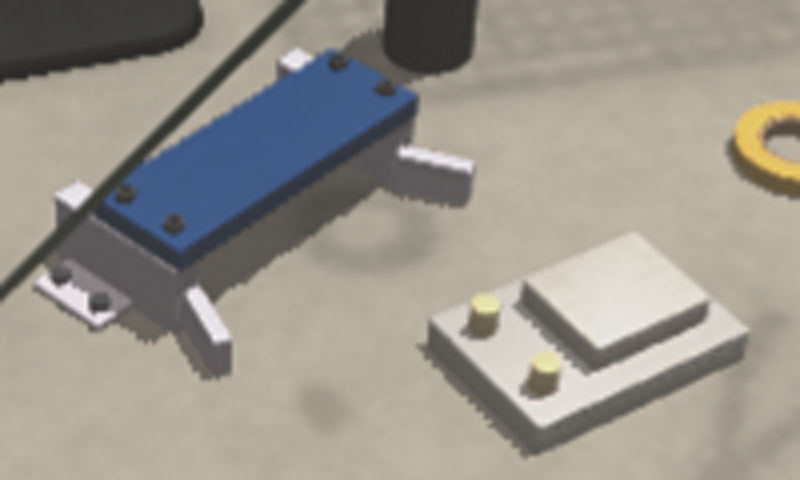

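```bash
cat > m.py <<'E'
from h import *
def rep(name,P):
    P=P[:,:2]
    print(name,'c',P.mean(0).round(4), 'sides',np.linalg.norm(np.roll(P,-1,0)-P,axis=1).round(4),'yaw',[round(float(np.degrees(np.arctan2(*(np.roll(P,-1,0)-P)[i][::-1]))),1) for i in range(4)])
E
python3 - <<'E'
from m import *
f=lambda a,o:np.array(a)/4+o-.375
rep('bar top',atz('top',f([(87,184),(382,99),(411,195),(116,281)],[260,180]),.0485))
rep('bar sc',atz('scene',f([(100,207),(335,50),(418,97),(183,250)],[265,190]),.0485))
rep('jig top',atz('top',f([(297,409),(525,401),(537,555),(306,563)],[260,180]),.018))
q=atz('scene',f([(430,321),(748,330),(543,430)],[265,190]),.018)
print(q.round(4),(q[0]+q[1])/2)
E
```

```text
bar top c [ 0.606  -0.1812] sides [0.1477 0.0499 0.1457 0.0497] yaw [-95.9, 172.1, 84.1, -5.6]
bar sc c [ 0.6039 -0.1794] sides [0.1518 0.0496 0.1463 0.0436] yaw [-93.5, 173.2, 84.1, 0.2]
jig top c [ 0.4513 -0.2017] sides [0.1091 0.0729 0.1082 0.0727] yaw [-110.7, 159.4, 69.2, -19.9]
[[ 0.5041 -0.1616  0.018 ]
 [ 0.3985 -0.2389  0.018 ]
 [ 0.4343 -0.1367  0.018 ]] [ 0.45134766 -0.20025441  0.018     ]
```

```bash
python3 - <<'E'
from h import *
for uv in [(130,320),(20,310),(90,300),(60,190),(160,260),(150,150),(95,150),(150,375),(230,380),(140,180)]:
    print(uv,atz('top',[uv],0).round(2)[0],atz('top',[uv],.15).round(2)[0])
print('scene');
for uv in [(160,320),(0,100),(130,230),(110,340),(60,240),(230,420)]:
    print(uv,atz('scene',[uv],0).round(2)[0],atz('scene',[uv],.15).round(2)[0])
P=[[.254,.571,.231],[.38,.3,.23],[.45,.0,.23],[.42,-.28,.23]]
print(proj('top',P).round(),proj('scene',P).round())
E
```

```text
(130, 320) [0.59 0.22 0.  ] [0.55 0.17 0.15]
(20, 310) [0.69 0.41 0.  ] [0.64 0.33 0.15]
(90, 300) [0.66 0.28 0.  ] [0.61 0.22 0.15]
(60, 190) [0.9  0.28 0.  ] [0.81 0.22 0.15]
(160, 260) [0.68 0.13 0.  ] [0.63 0.1  0.15]
(150, 150) [0.92 0.08 0.  ] [0.83 0.06 0.15]
(95, 150) [0.96 0.19 0.  ] [0.86 0.15 0.15]
(150, 375) [0.48 0.22 0.  ] [0.46 0.17 0.15]
(230, 380) [0.41 0.08 0.  ] [0.41 0.06 0.15]
(140, 180) [0.86 0.12 0.  ] [0.78 0.09 0.15]
scene
(160, 320) [0.7  0.12 0.  ] [0.57 0.19 0.15]
(0, 100) [ 1.68 -0.11  0.  ] [1.32 0.02 0.15]
(130, 230) [0.92 0.01 0.  ] [0.74 0.11 0.15]
(110, 340) [0.73 0.19 0.  ] [0.59 0.25 0.15]
(60, 240) [1.   0.11 0.  ] [0.8  0.19 0.15]
(230, 420) [0.49 0.18 0.  ] [0.41 0.24 0.15]
[[-142.  676.]
 [  51.  477.]
 [ 247.  336.]
 [ 436.  280.]] [[ 52. 789.]
 [196. 438.]
 [346. 227.]
 [474. 145.]]
```

Emit:
drive_tool:
  series:
    - [40,0.021,-0.042,0,-0.1]
    - [40,0.021,-0.042,0,-0.1]
    - [40,0.021,-0.042,0,-0.1]
    - [40,0.021,-0.042,0,-0.1]
    - [40,0.021,-0.042,0,-0.1]
    - [40,0.021,-0.042,0,-0.1]
    - [40,0.012,-0.046,0,-0.1]
    - [40,0.012,-0.046,0,-0.1]
    - [40,0.012,-0.046,0,-0.1]
    - [40,0.012,-0.046,0,-0.1]
    - [40,0.01,-0.046,0,-0.1]
    - [40,0.01,-0.046,0,-0.1]

```text
clock: 1.9
position: [0.4486, 0.0283, 0.2324]
tool_rot: [3.135, -0.006, 1.487]
force: [1.6, 1.2, -0.0]
grip_width: 0.0339
```

Emit:
drive_tool:
  series:
    - [40,-0.002,-0.042,0,-0.034]
    - [40,-0.002,-0.042,0,-0.034]
    - [40,-0.004,-0.042,0,-0.034]
    - [40,-0.004,-0.042,0,-0.034]
    - [40,-0.004,-0.042,0,-0.034]
    - [40,-0.004,-0.042,0,-0.034]
    - [40,-0.005,-0.042,0,-0.034]
    - [40,-0.005,-0.02,0,-0.034]
    - [40,0,0,-0.04,0]
    - [40,0,0,-0.04,0]
    - [40,0,0,-0.03,0]

```text
clock: 3.0
position: [0.4176, -0.3075, 0.1251]
tool_rot: [3.119, -0.004, 1.191]
force: [1.1, 0.5, 0.1]
grip_width: 0.0338
```

Emit:
drive_tool:
  series:
    - [40,0.002,0.018,-0.03,0.02]
    - [40,0,0,-0.03,0]
    - [40,0,0,-0.02,0]
    - [40,0,0,0,0]

```text
clock: 3.4
position: [0.418, -0.2882, 0.039]
tool_rot: [3.123, -0.004, 1.211]
force: [-0.4, -0.4, 0.3]
grip_width: 0.0342
```

```bash
python3 - <<'E'
from h import *
o=bot.observe(); print(o['position'],o['tool_rot'])
t=snap('top','t2f.png')[:,:,::-1]
cv2.imwrite('pics/t2.png',cv2.resize(t[180:330,310:460],None,fx=4,fy=4,interpolation=cv2.INTER_CUBIC))
E
```

```text
[ 0.41802646 -0.28821872  0.03901329] [ 3.12323296 -0.00445304  1.21094178]
```

View pics/t2.png

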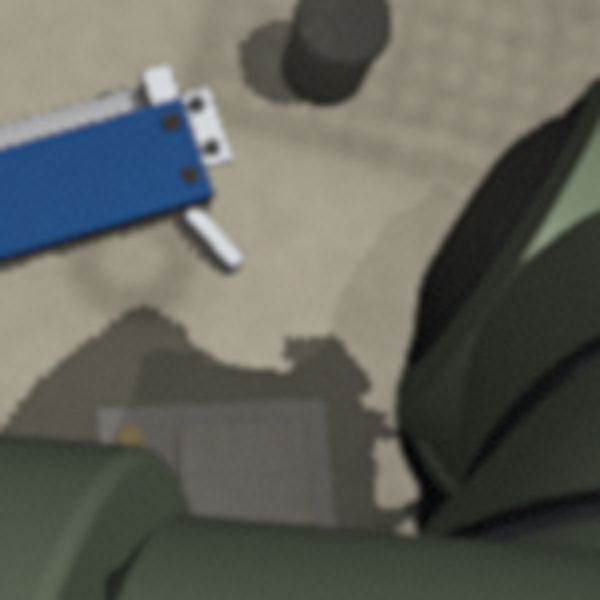

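Emit:
drive_tool:
  series:
    - [40,0,0,-0.02,0]
    - [40,0,0,-0.012,0]
    - [40,0,0,-0.002,0]
    - [40,0.004,0.008,0,0.006]
    - [40,0.003,0.008,0,0]
    - [40,0,0,0,0]

```text
clock: 4.05
position: [0.429, -0.2732, 0.0108]
tool_rot: [3.115, -0.004, 1.217]
force: [0.1, 0.4, 0.2]
grip_width: 0.0343
```

Emit:
drive_tool:
  series:
    - [40,0,0.003,-0.004,0]
    - [40,0.001,0.004,-0.001,0]
    - [40,0.001,0.003,0,0]
    - [40,0.003,0.004,0,0.032]
    - [40,0.003,0.004,0,0.032]
    - [40,0.003,0.004,0,0.032]
    - [40,0.003,0.004,0,0.032]

```text
clock: 4.75
position: [0.4444, -0.2459, 0.0063]
tool_rot: [3.113, -0.002, 1.355]
force: [0.3, -2.2, -1.3]
grip_width: 0.0341
```

Emit:
drive_tool:
  series:
    - [40,0.002,0.004,0,0.03]
    - [40,0.002,0.004,0,0.03]
    - [40,0.002,0.004,0,0.03]
    - [40,0.002,0.003,0,0.026]
    - [40,0,0,0,0]

```text
clock: 5.25
position: [0.4537, -0.2288, 0.0064]
tool_rot: [3.113, -0.003, 1.485]
force: [0.0, 0.2, -0.3]
grip_width: 0.0342
```

```bash
python3 - <<'E'
from h import *
s=snap('scene','s3f.png')[:,:,::-1]
cv2.imwrite('pics/s3.png',cv2.resize(s[190:310,265:465],None,fx=4,fy=4,interpolation=cv2.INTER_CUBIC))
E
```

```text
(no output)
```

View pics/s3.png

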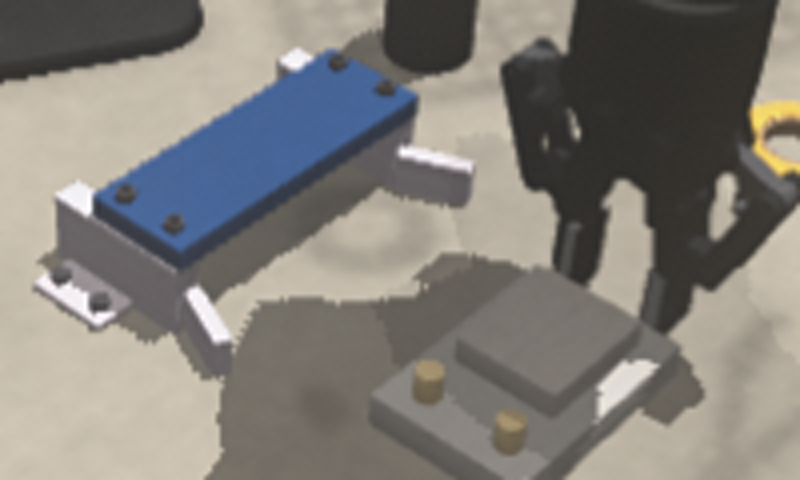

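The jig is now roughly square to the bridge, and its -y face lies flush against the fingers. Next I'll back off, rise and go round to the near side.

Emit:
drive_tool:
  series:
    - [40,-0.001,-0.012,0,0]
    - [40,-0.001,-0.012,0,0]
    - [40,0,0,0.03,0]
    - [40,0,0,0.045,0]
    - [40,0,0,0.045,0]
    - [40,-0.005,0.01,0.02,-0.13]
    - [40,-0.012,0.015,0,-0.14]
    - [40,-0.012,0.015,0,-0.14]
    - [40,-0.012,0.015,0,-0.14]
    - [40,-0.01,0.015,0,-0.14]
    - [60,-0.005,0.01,0,-0.14]
    - [60,0,0.005,0,-0.14]

```text
clock: 6.5
position: [0.3888, -0.1807, 0.1537]
tool_rot: [3.111, -0.005, 0.46]
force: [1.2, 0.2, 0.7]
grip_width: 0.051
```

```bash
python3 - <<'E'
from h import *
print(bot.observe()['qpos'].round(2))
s=snap('scene','s4f.png')[:,:,::-1]
cv2.imwrite('pics/s4.png',cv2.resize(s[190:320,265:465],None,fx=4,fy=4,interpolation=cv2.INTER_CUBIC))
s=snap('top','t4f.png')
E
```

```text
[-0.32  0.44  0.79  2.22 -0.5   0.64 -0.3 ]
```

View pics/s4.png

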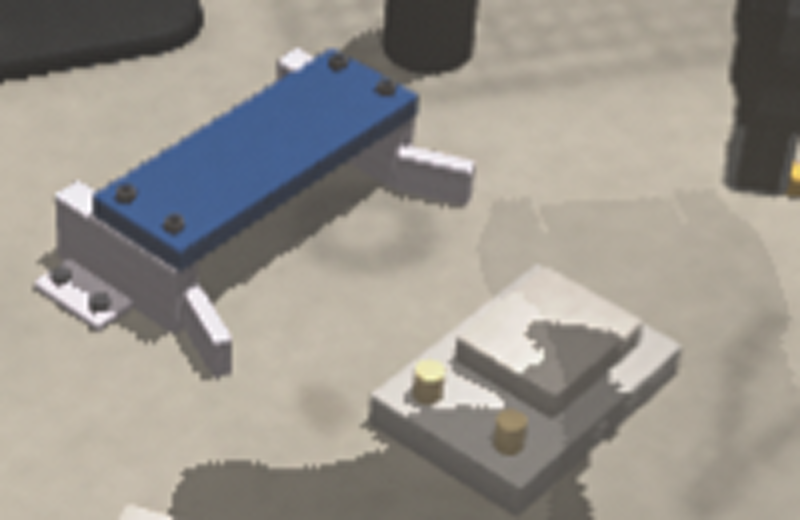

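View pics/t4f.png

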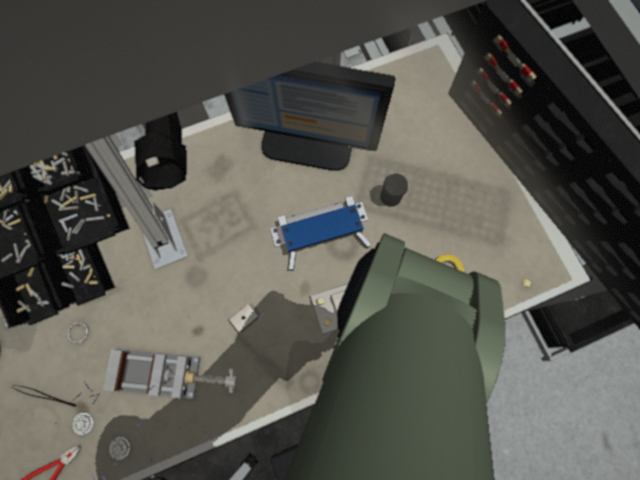

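```bash
python3 - <<'E'
from m import *
f=lambda a:np.array(a)/4+[265,190]-.375
P=atz('scene',f([(371,400),(540,265),(681,347),(518,488)]),.018); rep('jig',P)
o=np.array([.603,-.180]);a=-.0995;R=np.array([[np.cos(a),-np.sin(a)],[np.sin(a),np.cos(a)]])
print(((P[:,:2]-o)@R*1000).round(1), (P[:,:2].mean(0)-o)@R)
# overlay check of bridge model: bar top and wings
for c,fn in(('scene','s4f.png'),('top','t4f.png')):
    im=cv2.imread('pics/'+fn)
    L=[[(-24,-74,48.5),(28,-74,48.5),(28,74,48.5),(-24,74,48.5)],[(-37.5,-55,0),(37.5,-55,0),(37.5,55,0),(-37.5,55,0)],[(37.5,-55,16),(37.5,55,16)],[(-54,75,22),(-24,62,22)],[(-54,-75,22),(-24,-62,22)]]
    x0,y0=(265,190) if c=='scene' else (250,170)
    big=cv2.resize(im[y0:y0+150,x0:x0+200],None,fx=4,fy=4,interpolation=cv2.INTER_CUBIC)
    for l in L:
        p=np.array(l)/1000.; w=np.c_[p[:,:2]@R.T+o,p[:,2]]
        q=((proj(c,w)-[x0,y0]+.375)*4).astype(int)
        cv2.polylines(big,[q],len(l)>2,(0,0,255),1)
    cv2.imwrite('pics/ov_%s.png'%c,big)
E
```

```text
jig c [ 0.4561 -0.1613] sides [0.1117 0.0726 0.1086 0.0712] yaw [-94.5, 174.0, 84.8, -3.5]
[[-113.3   60.4]
 [-110.9  -51.3]
 [-183.5  -50.9]
 [-184.4   57.7]] [-0.14802968  0.00396887]
```

View pics/ov_scene.png

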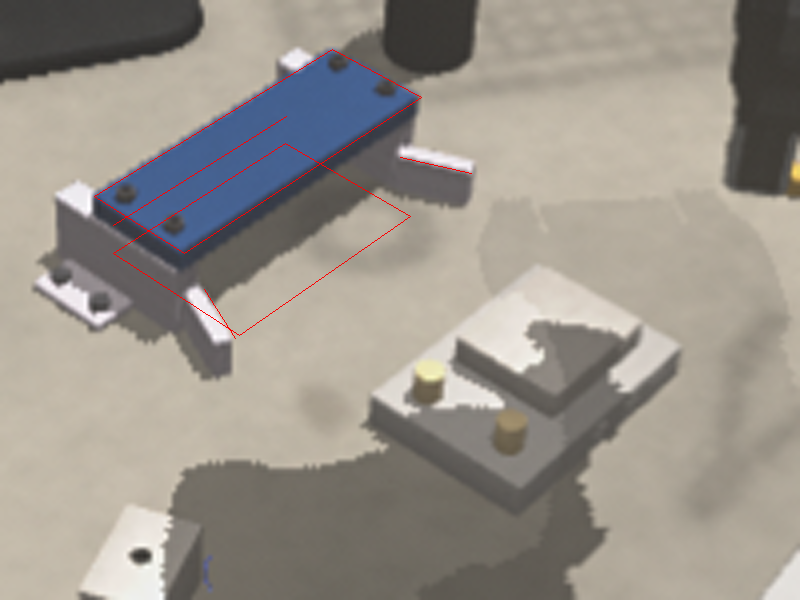

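View pics/ov_top.png

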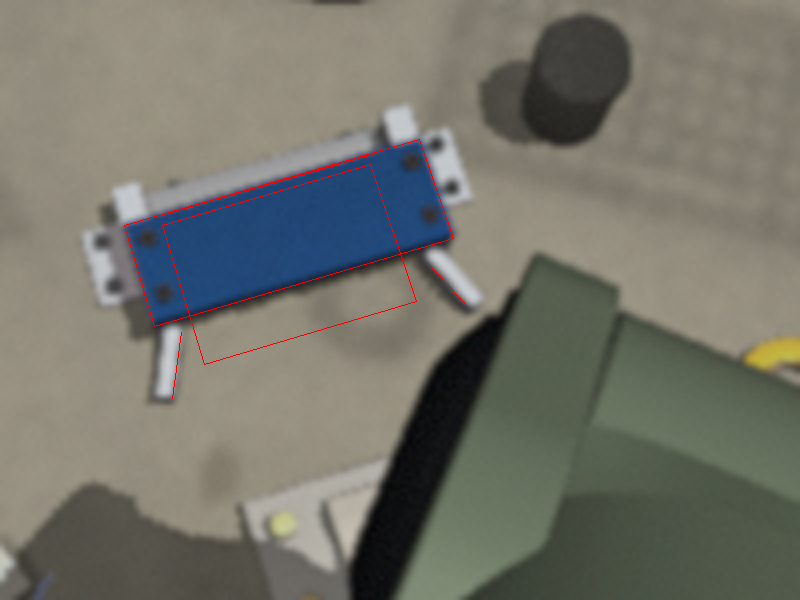

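Emit:
drive_tool:
  series:
    - [65,0.001,0.006,0,-0.14]
    - [65,0.001,0.006,0,-0.14]
    - [65,0.001,0.006,0,-0.14]
    - [65,0.001,0.006,0,-0.14]
    - [65,0,0,0,0]

```text
clock: 7.1
position: [0.394, -0.1613, 0.1542]
tool_rot: [3.108, -0.005, -0.096]
force: [-0.1, -0.4, 0.4]
grip_width: 0.0555
```

Emit:
drive_tool:
  series:
    - [65,-0.001,0.003,-0.045,0]
    - [65,0,0.002,-0.045,0]
    - [65,0,0,-0.03,0]
    - [65,0,0,-0.01,0]
    - [65,0,0,-0.005,0]
    - [65,0,0,0,0]

```text
clock: 7.7
position: [0.3944, -0.1606, 0.0152]
tool_rot: [3.109, -0.008, -0.055]
force: [-0.4, -0.6, 0.5]
grip_width: 0.0554
```

```bash
python3 - <<'E'
from h import *
s=snap('scene','s5f.png')[:,:,::-1]
cv2.imwrite('pics/s5.png',cv2.resize(s[200:350,285:485],None,fx=4,fy=4,interpolation=cv2.INTER_CUBIC))
E
```

```text
(no output)
```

View pics/s5.png

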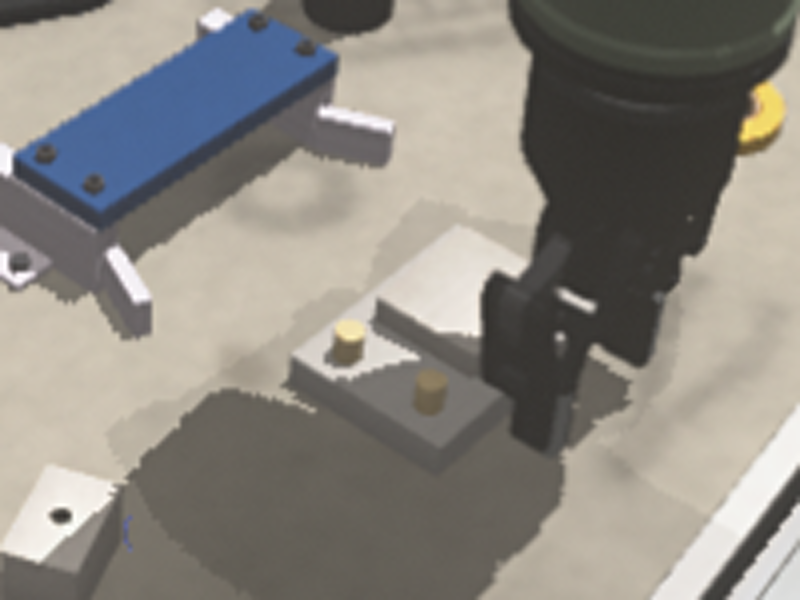

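Emit:
drive_tool:
  series:
    - [65,0,0.002,-0.005,-0.03]
    - [65,0,0.002,-0.004,-0.02]
    - [65,0,0,-0.001,0]
    - [65,0,0,0,0]

```text
clock: 8.15
position: [0.3962, -0.1563, 0.0066]
tool_rot: [3.109, -0.012, -0.106]
force: [0.0, 0.2, -0.5]
grip_width: 0.0555
```

Emit:
drive_tool:
  series:
    - [65,0.007,-0.0007,0,0]
    - [65,0.004,-0.0005,0,0]
    - [65,0.004,-0.0005,0,0.003]
    - [65,0.007,-0.001,0,0]
    - [65,0.008,-0.001,0,0]
    - [65,0.008,-0.001,0,0]
    - [65,0.008,-0.001,0,0]
    - [65,0.008,-0.001,0,0]
    - [65,0.006,-0.001,0,0]
    - [65,0,0,0,0]

```text
clock: 9.15
position: [0.4616, -0.1643, 0.0068]
tool_rot: [3.108, -0.011, -0.1]
force: [0.5, 0.3, -0.5]
grip_width: 0.0557
```

```bash
python3 - <<'E'
from h import *
s=snap('scene','s6f.png')[:,:,::-1]
cv2.imwrite('pics/s6.png',cv2.resize(s[180:330,265:465],None,fx=4,fy=4,interpolation=cv2.INTER_CUBIC))
E
```

```text
(no output)
```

View pics/s6.png

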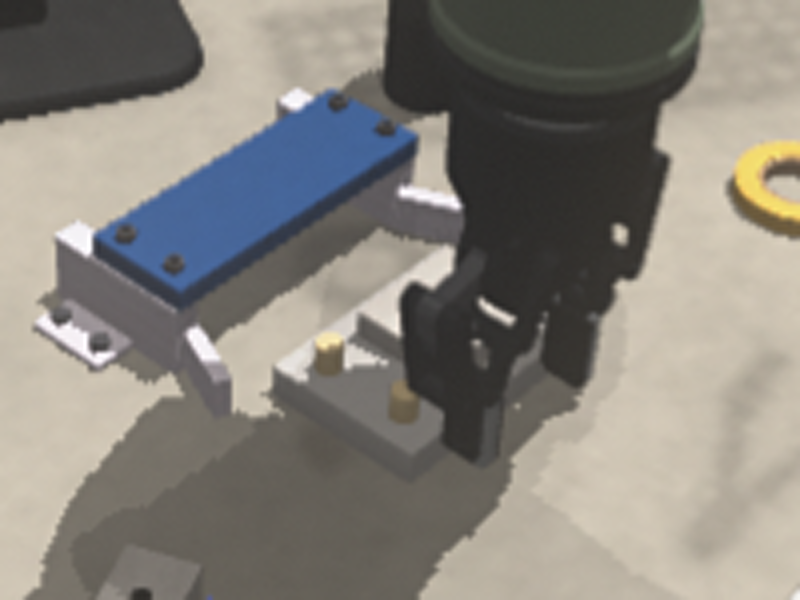

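```bash
cat > b.py <<'E'
from m import *
o=np.array([.603,-.180]);a=-.0995;R=np.array([[np.cos(a),-np.sin(a)],[np.sin(a),np.cos(a)]])
def br(cam,pts,off,z):
    P=atz(cam,np.array(pts)/4+off-.375,z); return ((P[:,:2]-o)@R*1000).round(1)
E
python3 - <<'E'
from b import *
print(br('scene',[(273,369),(412,453),(435,266)],[265,180],.018), br('scene',[(412,480)],[265,180],0))
E
```

```text
[[ -57.7   57. ]
 [-129.5   54.7]
 [ -62.7  -40. ]] [[-128.3   51.5]]
```

Emit:
drive_tool:
  series:
    - [65,0.008,-0.001,0,0]
    - [65,0.008,-0.001,0,0]
    - [65,0.008,-0.001,0,0]
    - [65,0.008,-0.001,0,0]
    - [65,0.008,-0.001,0,0]
    - [65,0.008,-0.001,0,0]
    - [65,0.006,-0.001,0,0]
    - [65,0,0,0,0]

```text
clock: 10.0
position: [0.5198, -0.1718, 0.0068]
tool_rot: [3.109, -0.011, -0.1]
force: [0.4, -0.4, 0.1]
grip_width: 0.0553
```

```bash
python3 - <<'E'
from h import *
s=snap('scene','s7f.png')[:,:,::-1]
cv2.imwrite('pics/s7.png',cv2.resize(s[180:330,265:465],None,fx=4,fy=4,interpolation=cv2.INTER_CUBIC))
E
```

```text
(no output)
```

View pics/s7.png

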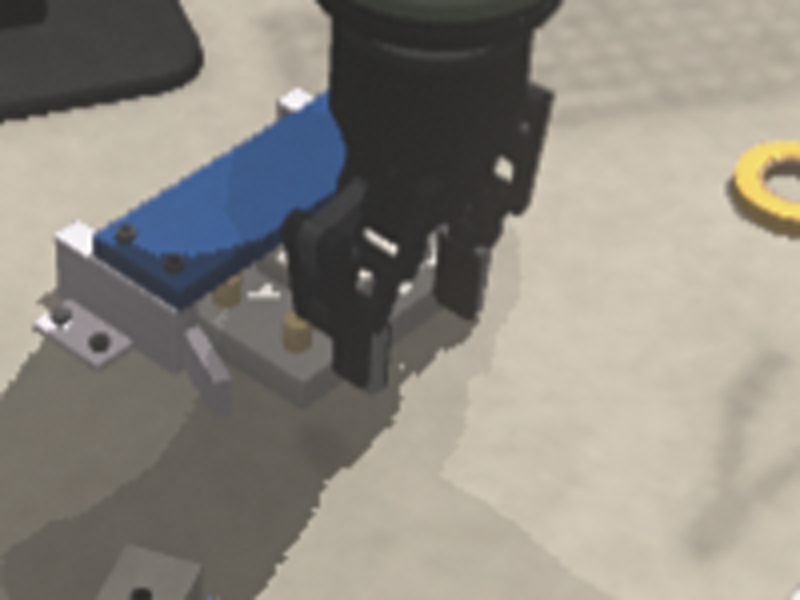

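Emit:
drive_tool:
  series:
    - [65,0.006,-0.0006,0,0]
    - [65,0.006,-0.0006,0,0]
    - [65,0.006,-0.0006,0,0]
    - [65,0.005,-0.0005,0,0]
    - [65,0.003,-0.0003,0,0]
    - [65,0.002,-0.0002,0,0]
    - [65,0,0,0,0]

```text
clock: 10.75
position: [0.5491, -0.1747, 0.0067]
tool_rot: [3.109, -0.009, -0.101]
force: [-0.0, 0.4, 0.9]
grip_width: 0.055
```

Emit:
drive_tool:
  series:
    - [65,0.002,-0.0002,0,0]
    - [65,0.002,-0.0002,0,0]
    - [65,0.002,-0.0002,0,0]

```text
clock: 11.05
position: [0.5549, -0.1753, 0.0067]
tool_rot: [3.109, -0.009, -0.101]
force: [-2.7, 0.2, 0.4]
grip_width: 0.0555
```

Emit:
drive_tool:
  series:
    - [65,0.0015,-0.0002,0,0]
    - [65,0.0015,-0.0002,0,0]

```text
clock: 11.25
position: [0.5567, -0.1756, 0.0065]
tool_rot: [3.11, -0.006, -0.102]
force: [-18.1, 2.8, 11.2]
grip_width: 0.0554
```

Emit:
drive_tool:
  series:
    - [65,0.002,-0.0002,0,0]
    - [65,0.002,-0.0002,0,0]

```text
clock: 11.45
position: [0.5566, -0.1756, 0.0061]
tool_rot: [3.112, 0.001, -0.103]
force: [-16.6, 2.6, 11.1]
grip_width: 0.0556
```

```bash
python3 - <<'E'
from h import *
o=bot.observe(); print(o['force'],o['moment'],o['position'])
s=snap('scene','s8f.png')[:,:,::-1]
cv2.imwrite('pics/s8.png',cv2.resize(s[180:330,265:465],None,fx=4,fy=4,interpolation=cv2.INTER_CUBIC))
E
```

```text
[-16.59241131   2.57324349  11.11159773] [0.71023534 3.3324487  0.08116256] [ 0.55659069 -0.17562626  0.00611563]
```

View pics/s8.png

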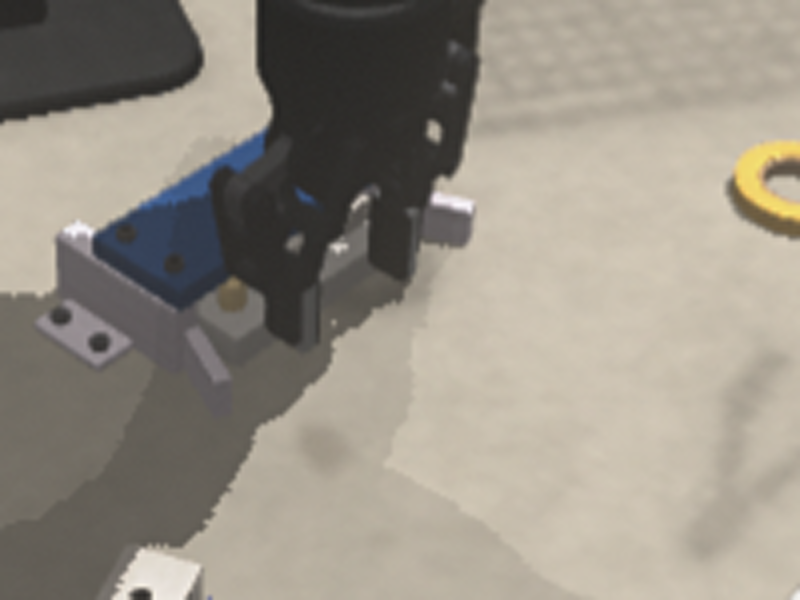

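Emit:
drive_tool:
  series:
    - [65,-0.004,0.0004,0.0005,0]
    - [65,-0.015,0.0015,0,0]
    - [65,-0.03,0.003,0,0]
    - [65,-0.03,0.003,0,0]
    - [65,-0.02,0.002,0,0]
    - [65,0,0,0.04,0]
    - [65,-0.01,0.03,0.04,0]
    - [65,0,0.04,0.04,0]
    - [65,0,0.04,0.02,0]
    - [65,0,0.04,0,0]
    - [65,0,0.04,0,0]
    - [65,0,0.04,0,0]

```text
clock: 12.7
position: [0.4466, 0.0569, 0.1428]
tool_rot: [3.114, -0.009, -0.111]
force: [1.3, -0.4, 0.4]
grip_width: 0.0557
```

```bash
python3 - <<'E'
from h import *
s=snap('scene','s9f.png')[:,:,::-1]
cv2.imwrite('pics/s9.png',cv2.resize(s[180:330,265:465],None,fx=4,fy=4,interpolation=cv2.INTER_CUBIC))
s=snap('top','t9f.png')[:,:,::-1]
cv2.imwrite('pics/t9.png',cv2.resize(s[170:320,230:430],None,fx=4,fy=4,interpolation=cv2.INTER_CUBIC))
E
```

```text
(no output)
```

View pics/s9.png

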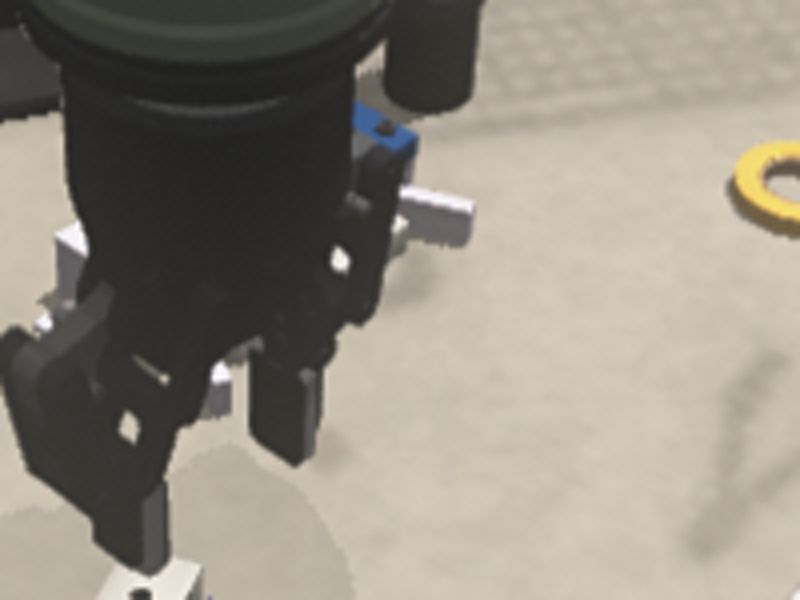

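View pics/t9.png

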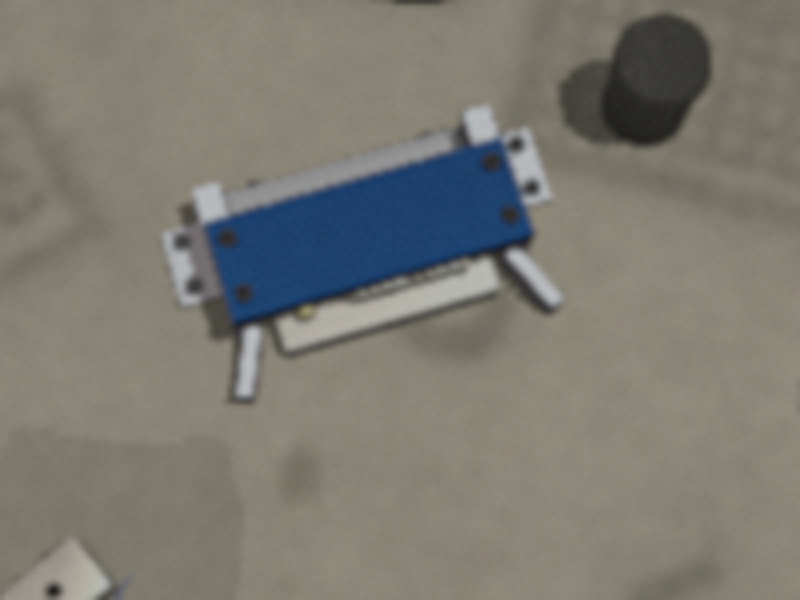

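```bash
python3 - <<'E'
from b import *
print(br('top',[(287,350),(497,289)],[230,170],.018))
im=cv2.imread('pics/t9f.png'); big=cv2.resize(im[200:275,270:370],None,fx=8,fy=8,interpolation=cv2.INTER_CUBIC)
for l,z in (([(-37.5,-55),(-37.5,55)],.018),([(-24,-74),(-24,74)],.0485),([(28,-74),(28,74)],.0485),([(-44.5,-55),(-44.5,55)],.018),([(37.5,-60),(37.5,60)],.016)):
    p=np.array(l)/1000; w=np.c_[p@R.T+o,[z,z]]; q=((proj('top',w)-[270,200]+.44)*8).astype(int)
    cv2.polylines(big,[q],False,(0,0,255),1)
cv2.imwrite('pics/t9b.png',big)
E
```

```text
[[-34.9  52.5]
 [-35.6 -54.3]]
```

View pics/t9b.png

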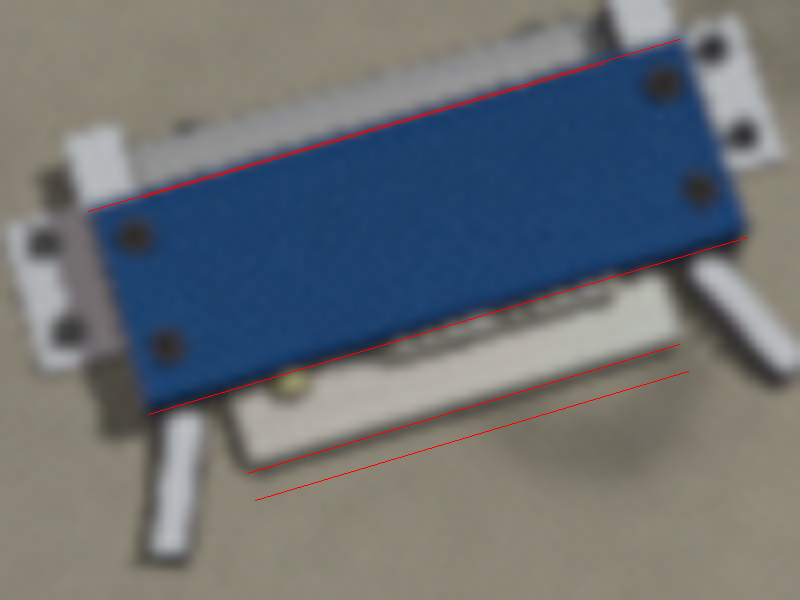

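Emit:
drive_tool:
  series:
    - [65,0,0.03,0.03,0]
    - [65,0,0.03,0.03,0]
    - [65,0,0,0,0]
    - [65,0,0,0,0]

```text
clock: 13.2
position: [0.4475, 0.1215, 0.2046]
tool_rot: [3.114, -0.011, -0.104]
force: [0.3, -0.2, -0.6]
grip_width: 0.0555
```

```bash
python3 - <<'E'
from h import *
snap('top','t10.png'); s=snap('scene','s10.png'); 
for n in ['steel_block','yellow_tape','dark_jar']:
    for r in bot.masks_of('top',n)[:1]: print(n,r['conf'],atz('top',[r['point']],.02).round(3))
a=cv2.imread('pics/top0.png').astype(int);b=cv2.imread('pics/t10.png').astype(int)
E
```

```text
steel_block 0.96 [[0.504 0.016 0.02 ]]
yellow_tape 0.87 [[ 0.442 -0.389  0.02 ]]
dark_jar 0.58 [[ 0.633 -0.347  0.02 ]]
```

View pics/s10.png

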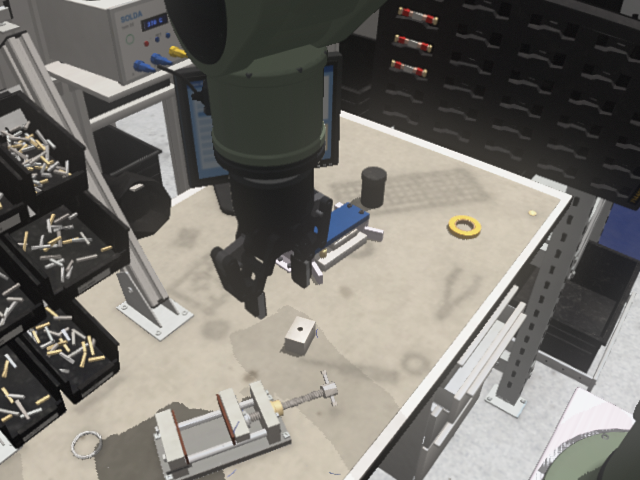

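View pics/t10.png

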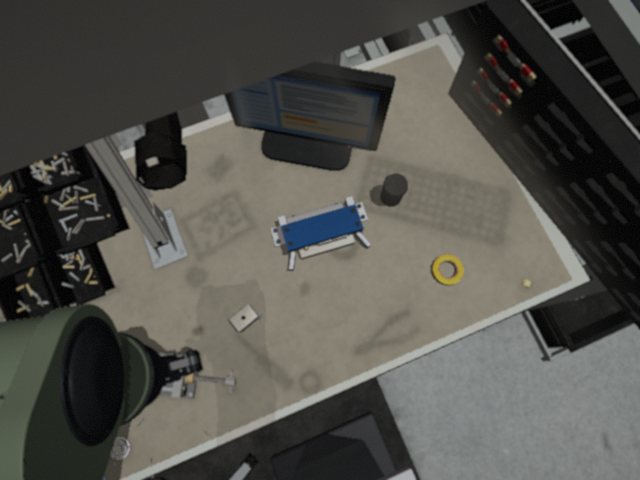

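The jig sits under the bar with its near edge at about (330,248). The block (244,319), tape (447,270) and jar (394,190) are at their original pixels, and the hand is up and clear.

```bash
python3 -c "
from workcell import bot
print(bot.job_done())"
```

```text
the job is handed in; nothing more can be done
None
```

The drill jig is home under the bridge gauge, and I handed the job in at about 13.3 s of the 64 s allowed. I first pushed its right side with two fingers to square and centre it. Then I pushed the near long face with two spread fingers through the mouth until it met the stop, at about 18 N horizontally.

**Last checks**
- **Jig home:** in the top view, after the hand had withdrawn, the near face measured -35 mm and -35.6 mm at its two ends. The expected value is -37.5 mm, and the difference is about the 2 mm calibration error. It is square to the stop within about 0.4°. I did not see the contact at the stop itself, because the bar hides it.
- **Upward force at the stop:** the wrist also read about 11 N upward during the final push. I did not find the cause; it was back near zero once I retracted.
- **Steel block, tape roll and jar:** they show at the same pixels as at the start. The detector put the tape 27 mm away from its first reading, but its marker point falls anywhere on the ring, and both pictures show the ring at (447,270).
- **Jig detection:** the detector did not find the jig in the first pictures, so I measured it from its corners in the pictures instead.
- **Hand:** it finished about 0.2 m above the bench, touching nothing.

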